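Set the back-stop in its locating notches

TASK

On the blank-cutting jig, push the back-stop board slowly and gently along its two notched rails, away from the rails' open end and towards the stop beam, until you feel it drop into its locating notches and it lies flat and fully home. Only push it: never lift it. Leave the hammer, the tin and the steel block alone, and finish with the hand clear.

Things in the scene. Friction and masses are not known exactly. Their poses are not given: they have to be found in the camera images.
- jig: The jig, fixed to the bench: a wooden bed 190 (its x) x 500 (its y) x 20 mm. Origin: centre of the bed's underside, on the bench; z up. Along each long side a steel guide cheek 14 mm wide, inner faces at x = +-76.5 mm, tops 54 mm above the bench. Its -y end is open; between the cheeks it carries the two rails.
- rails (a point): Centre between the two rails, at the height of their tops (40 mm). Rails: steel, 28 x 480 mm, along the jig's y, at x = +-58 mm. They are clamped in a different place each time, so the board drops in with its origin anywhere from y = -10 to +100 mm of the jig. No reading gives the place: it is found by feel (or notches ahead of the board seen from above).
- notch_info (a point): Point on the jig midway between the rails, 33 mm up: the height of the notch floors (not the notches' place along y). Each rail has two notches 7 mm deep, 21 mm long for 16 mm feet: one in its outer half for a leading foot, one in its inner half, 90 mm nearer -y, for a trailing foot. All four feet drop at once. Home, the board has 2 to 3 mm of play along y, then stops hard.
- stop_beam (a point): Middle of the top of the wooden stop beam (16 mm thick, top 72 mm above the bench) across the jig's +y end, 242 mm from the jig's centre. It only keeps the board from leaving the rails: the notches come before it.
- backstop: The loose back-stop board: wood with a dark steel plate on top, 150 (its x, across the rails) x 130 (its y) x 28 mm, on four feet 8 mm high. Origin: centre, at the feet's undersides: 40 mm above the bench while sliding, 33 mm when home; top 36 mm above it. Axes agree with the jig's. Starts at y = -130 to -80 mm of the jig, 1.5 mm play to each cheek.
- push_face (a point): Centre of the board's trailing vertical face (65 mm towards -y from its origin, 22 mm above it). The face spans 10 to 36 mm above the feet's undersides and 150 mm across; push it there along the jig's +y. Board 0.4 to 0.85 kg; sliding takes 1 to 6 N. Keep to 0.05 m/s: faster, it jars too hard (over 60 N) against the notch ends.
- hammer: Bystander: a hammer lying on the bench beyond the jig (+x), about 270 mm long. Not to be touched.
- tin: Bystander: a closed metal tin, 64 mm diameter, 85 mm high, right of the jig (-y). Origin: centre of its underside. Not to be touched.
- dolly: Bystander: a dark steel block 60 x 100 x 35 mm, left of the jig (+y). Origin: centre of its underside. Not to be touched.
There are look-alikes about, which are no part of the job. What is shaped like the backstop but pink or yellow is not meant.

How it is judged (in metres and radians):
At the end, for the whole second after the job is handed in: The board has dropped into its notches (origin at least 5.5 mm below its sliding height relative to the jig), lies flat (within 0.03 rad) and square (0.05 rad) on the rails, and is at rest (z of backstop in the frame of jig between 0.03 and 0.0345 m and angle between backstop's own z axis and vertical below 0.03 rad and angle between the y axis of backstop and the y axis of jig, either way round below 0.05 rad and y of backstop in the frame of jig between -0.02 and 0.11 m and linear speed of backstop below 0.01 m/s); the robot touches nothing.
It fails at once if the board is lifted (origin more than 10 mm above its sliding height) (z of backstop in the frame of jig above 0.05 m).
It fails at once if the board is shoved hard (over 60 N) (contact force between any of the fingers, the arm and backstop above 60 N).
It fails at once if a bystander is disturbed (moved more than 20 mm) (distance of any of hammer, tin, dolly from where it was at the start of the episode above 0.02 m).
It also fails if it takes over 43 s, if anything falls off the work surface, if the arm or the gripper's body presses on something with over 40 N, if the wrist force passes 120 N, or if a joint passes its speed limit or range.

ROBOT

A 6-joint arm with a two-finger parallel gripper is mounted at the origin on the work surface. World frame = base frame: x ahead of the robot, y to its left, z up, the work surface at z = 0. Lengths are in mm, angles in rad, forces in N, time in s.
With the tool pointing down it reaches from about 375 to 925 mm from the base axis. Payload 5.7 kg.
Tool frame: the origin (TCP) lies between the finger pads; the fingertips stand 8 mm ahead of it and the grasp point (between the pads) lies 11 mm behind it; z points along the fingers, y is the line along which they close (so a half turn about z gives the same grasp; the last joint's range is limited). The gripper opens to 85 mm and grips with 20 to 120 N. Pads are 22 mm wide; open, the fingers measure 114 mm over their backs; the gripper's body (76 mm by 85 mm) begins 54 mm behind the grasp point. The pads swing forward as they close: fully open they stand 13 mm farther back than shut.
Start: joints at [-1.256, 0.359, 1.51, -0, 1.272, -0.115], TCP at [249.994, -545.402, 211.867] pointing down, gripper open.
Joint ranges: [-2.97, 2.97], [-1.01, 2.36], [0.21, 2.38], [-0.96, 4.11], [0.2, 2.71], [-2.98, 2.98]. Speed limits (rad/s): [2.39, 2.39, 3.14, 3.14, 3.14, 3.14].

INTERFACE

Orientations are given as a 3x3 rotation matrix whose columns are the frame's x, y, z axes.
In Python, from cell import robot gives the robot as it stands. The module is installed in compiled form; this text tells all that it offers.
- The arm moves only by the tool jog_arm, never from a script. Its argument "commands" is text: rows parted by semicolons, each of 7 numbers parted by spaces: the shift along the tool's x, y, z as a fraction of full scale, then the turn, a rotation vector about the tool's x, y, z as a fraction of full scale, then the gripper command: -1 is shut, 1 is fully open, values between are in proportion. In form: dx dy dz wx wy wz jaw; .... A call has 1 to 12 rows; each row shifts and turns the commanded pose from where the row before left it, along the tool's axes as they then stand; what a row does not reach is not made up. Full scale, the value 1, is 0.1 m for a shift and 90 degrees for a turn. A row lasts 1/12 s, in which the tool goes at most 41.7 mm and 7.16 degrees, less where a joint would pass 70% of its speed; a pose out of reach is approached as far as the arm can. A call with a number of a shift or a turn outside -1 to 1 is refused whole. A call with a gripper value outside its range is refused whole. The fingers move at their own pace and stop on an object; the grip force is fixed at half the most. Time passes only in rows, so rows that do not move let the fingers close. It gives the time, the measured TCP pose, the force, the opening and the grip force at its end, in the units of the state.
- robot.get_obs(): the state, without advancing time (a new reading comes with each control period).
- robot.grab_frame(name): name is "scene" or "top" or "wrist"; returns the picture (400x640x3 uint8, blue, green, red); there is no depth.
- robot.calibration(name): a dict with "fx", "fy", "cx", "cy" (pixels), "T" (4x4, takes a point from camera to world coordinates); the wrist camera has in their place "hand_eye" (4x4, takes a point from camera to tool coordinates, whose origin is the TCP and whose axes are the flange's). Camera axes: x right, y up, looking along -z (the intrinsics and any distortion apply to the point x, -y, -z); pixel columns grow to the right and rows downward; lengths in mm; the calibration is good to about 2 mm. A picture is of the moment at which its call begins: read the wrist's pose just before it. calibration takes no time and is no camera call.
- robot.close_job(): hands the job in; it is judged then, once.
The state is a dict: "clock": time; "joints": joint angles; "joint_velocities": joint speeds; "effort": joint torques, N m; "tcp_pos": TCP position; "orientation": TCP orientation; "contact_force": force on the tool from outside, world axes, zero at the start; "ft_torque": the same for the moment, N m; "gripper_width": finger opening in mm; "finger_force": force on a finger pad.
Only numpy, scipy, OpenCV 4.12 (cv2) and the standard library are available. Lean on these libraries where they do the work, as an engineer would, in place of code of your own. Each camera call takes 0.05 s, during which the arm holds its last target. There are 200 camera calls.

## Working session

There is one attempt and no reset: what is moved stays moved. The work goes in short steps, Python scripts to look and compute and a tool call to move; the robot and the scene stay as the last step left them, time stands still between calls to the robot, and variables do not carry over. Pictures are saved under pics/ and viewed, at most 10 in all, crops included, and the job is handed in when it is done.

Besides the shell and the picture viewer there is one more tool, called after "Call:" as name(argument=value, ...) on one line, values as JSON. jog_arm: Moves the arm, as the interface text tells. Its arguments: {"type":"object","properties":{"commands":{"type":"string"}},"required":["commands"]}

```bash
mkdir -p pics
python3 - <<'E'
from cell import robot
import cv2,numpy as np
for n in("top","scene"):
    cv2.imwrite(f"pics/{n}0.png",robot.grab_frame(n))
    c=robot.calibration(n);print(n,{k:np.round(v,3).tolist() if k=="T" else v for k,v in c.items()})
o=robot.get_obs();print(o["clock"],o["tcp_pos"],np.round(o["orientation"],3).tolist(),o["gripper_width"])
E
```

```text
top {'fx': 388.5660536021601, 'fy': 388.5660536021601, 'cx': 320.315929773791, 'cy': 198.3484509044251, 'T': [[0.004, 0.993, -0.117, 437.941], [-1.0, 0.005, 0.007, 16.324], [0.008, 0.116, 0.993, 1090.851], [0.0, 0.0, 0.0, 1.0]]}
scene {'fx': 393.7194093408374, 'fy': 393.7194093408374, 'cx': 313.0352491095942, 'cy': 198.03071894575496, 'T': [[-0.716, -0.467, 0.519, 1248.17], [0.697, -0.458, 0.551, 745.861], [-0.02, 0.757, 0.654, 960.28], [0.0, 0.0, 0.0, 1.0]]}
0.1 [ 249.78878198 -544.80199002  211.12402169] [[0.909, 0.417, -0.001], [0.417, -0.909, 0.002], [0.0, -0.002, -1.0]] 85.42212885347361
```

View pics/top0.png

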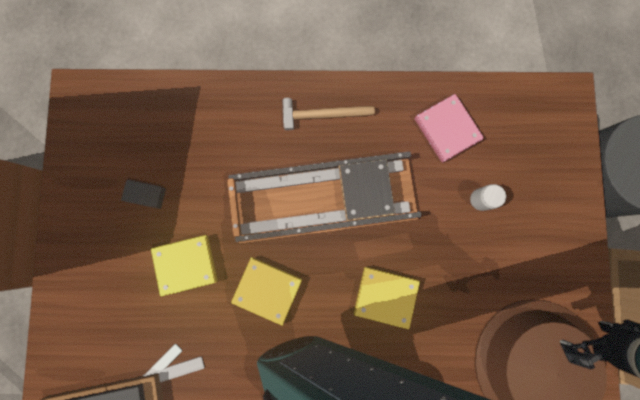

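View pics/scene0.png

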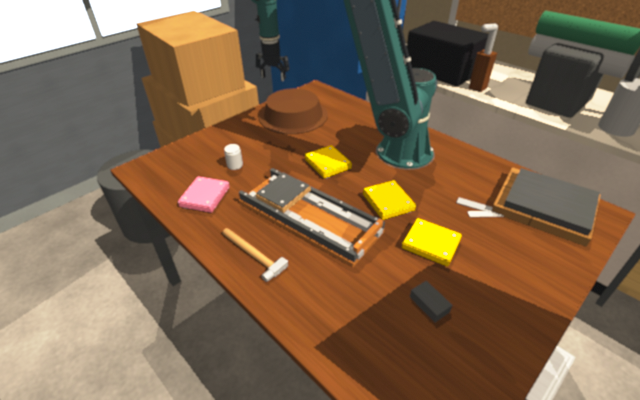

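Candidates in the top view:
- dark-topped board on the jig (367,188)
- pink (449,128)
- yellow (184,265), (267,291) and (388,297)

I choose the dark one on the rails. The stop beam is at the left end (235,208), and the tin is at (488,197). Next is a close crop.

Run:
```python
import cv2
a=cv2.imread("pics/top0.png")[145:250,220:430]
cv2.imwrite("pics/crop0.png",cv2.resize(a,None,fx=3.8,fy=3.8,interpolation=cv2.INTER_CUBIC))
```

```text
(no output)
```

View pics/crop0.png

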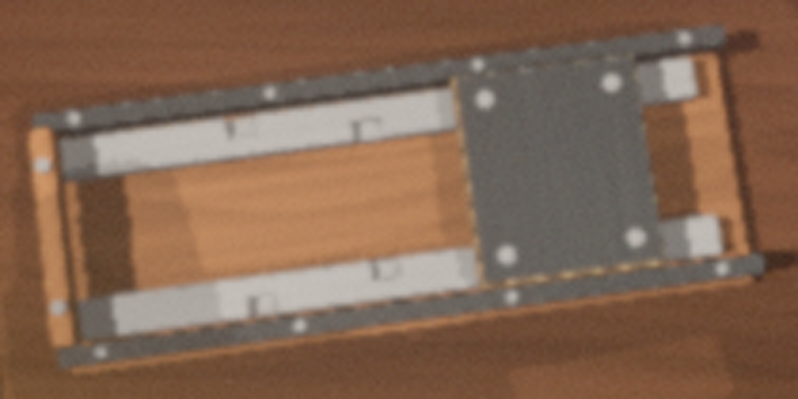

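The crop shows the dark plate board with corners at (457,78), (635,60), (660,262) and (483,285). The stop beam is at the left. Notches ahead of the board are at (240,127) and (367,128) on the upper rail, and (262,305) and (385,268) on the lower.

```bash
cat > h.py <<'E'
from cell import robot
import numpy as np
def ray(n,px,z):
    c=robot.calibration(n);T=np.array(c["T"]);px=np.atleast_2d(px)
    d=np.c_[(px[:,0]-c["cx"])/c["fx"],-(px[:,1]-c["cy"])/c["fy"],-np.ones(len(px))]@T[:3,:3].T
    return T[:3,3]+d*((z-T[2,3])/d[:,2])[:,None]
E
python3 - <<'E'
from h import *
f=lambda p,z:ray("top",np.array(p)/3.8-.37+[220,145],z)[:,:2]
b=f([(457,78),(635,60),(660,262),(483,285)],76)
ck=f([(35,120),(723,35),(762,262),(60,360)],54)
nt=f([(240,127),(262,305),(367,128),(385,268)],37)
bm=f([(41,130),(62,345)],72)
print(b.round(),[np.linalg.norm(b[i]-b[i-1]).round() for i in range(4)]);print(ck.round(),[np.linalg.norm(ck[i]-ck[i-1]).round() for i in range(4)])
y=(ck[0]+ck[3]-ck[1]-ck[2]);y/=np.linalg.norm(y);x=np.array([y[1],-y[0]])
c=ck.mean(0);print("yaw",np.arctan2(-y[0],y[1]),"y",y,"c",c)
yb=b[0]+b[3]-b[1]-b[2];print("board yaw",np.arctan2(-yb[0],yb[1]))
for n,p in(("board",b),("boardc",b.mean(0)[None]),("notch",nt),("beam",bm),("cheek",ck)):print(n,np.c_[(p-c)@x,(p-c)@y].round().tolist())
print("face",b.mean(0)-65*y)
print("tin",ray("top",(495,200),0))
E
```

```text
[[ 646.  -43.]
 [ 660. -168.]
 [ 518. -183.]
 [ 501.  -60.]] [np.float64(146.0), np.float64(126.0), np.float64(143.0), np.float64(123.0)]
[[ 619.  256.]
 [ 683. -235.]
 [ 520. -259.]
 [ 449.  233.]] [np.float64(171.0), np.float64(495.0), np.float64(165.0), np.float64(497.0)]
yaw 0.1366246163757525 y [-0.13619997  0.99068137] c [567.63124218  -1.15203856]
board yaw 0.12058334285693229
board [[72.0, -52.0], [68.0, -177.0], [-74.0, -173.0], [-74.0, -50.0]]
boardc [[-2.0, -113.0]]
notch [[65.0, 105.0], [-65.0, 105.0], [52.0, 14.0], [-50.0, 15.0]]
beam [[74.0, 241.0], [-76.0, 242.0]]
cheek [[86.0, 248.0], [82.0, -247.0], [-82.0, -249.0], [-86.0, 248.0]]
face [ 590.04558554 -177.66508845]
tin [[ 563.62725517 -486.85058173    0.        ]]
```

Everything checks out against the given sizes: board about 150x130, board y ≈ -113 mm, and notches at 105 and 15, so it should drop at y ≈ +60 mm after about 173 mm of travel. I'll move above the start point behind the board, then turn.

Call:
jog_arm(commands="0.374 -0.124 0 0 0 0 0;0.374 -0.124 0 0 0 0 0;0.374 -0.124 0 0 0 0 0;0.374 -0.124 0 0 0 0 0;0.374 -0.124 0 0 0 0 0;0.374 -0.124 0 0 0 0 0;0.374 -0.124 0 0 0 0 0;0.374 -0.124 0 0 0 0 0;0.374 -0.124 0 0 0 0 0;0.374 -0.124 0 0 0 0 0;0.374 -0.124 0 0 0 0 0;0.374 -0.124 0 0 0 0 0")

```text
clock: 1.1
tcp_pos: [596.9, -221.3, 211.5]
orientation: [[0.909, 0.417, -0.001], [0.417, -0.909, 0.0], [-0.001, -0.001, -1.0]]
contact_force: [-0.2, -0.9, 0.3]
gripper_width: 42.9
finger_force: 0.0
```

Call:
jog_arm(commands="0 0 0 0 0 -0.0739 0;0 0 0 0 0 -0.0739 0;0 0 0 0 0 -0.0739 0;0 0 0 0 0 -0.0739 0;0 0 0 0 0 -0.0739 0;0 0 0 0 0 -0.0739 0;0 0 0 0 0 -0.0739 0;0 0 0 0 0 -0.0739 0;0 0 0 0 0 -0.0739 0;0 0 0 0 0 -0.0739 0;0 0 0 0 0 -0.0739 0;0 0 0 0 0 0 0")

```text
clock: 2.1
tcp_pos: [595.6, -222.9, 211.3]
orientation: [[-0.139, 0.99, -0.001], [0.99, 0.139, 0.001], [0.001, -0.001, -1.0]]
contact_force: [-0.4, -0.7, -0.5]
gripper_width: 42.7
finger_force: 0.0
```

```bash
cat >> h.py <<'E'
Y=np.array([-.1362,.9907,0]);X=np.array([.9907,.1362,0]);C=np.array([567.6,-1.2,0])
def st():
    o=robot.get_obs();p=np.array(o["tcp_pos"]);R=np.array(o["orientation"])
    print("t",o["clock"],"tcp",p.round(1),"jig",[round((p-C)@X,1),round((p-C)@Y,1)],"F",np.round(o["contact_force"],1),"w",round(o["gripper_width"],1),"joints",np.round(o["joints"],2))
    print("jigaxes in tool X",(R.T@X).round(4),"Y",(R.T@Y).round(4),"down",(R.T@[0,0,-1]).round(4)); return p,R
E
python3 - <<'E'
from h import *
import cv2
p,R=st();t=C-Y*(113+65+45)+[0,0,57];print("to target, tool",(R.T@(t-p)).round(1))
cv2.imwrite("pics/w1.png",robot.grab_frame("wrist"))
E
```

```text
t 2.1 tcp [ 595.6 -222.9  211.3] jig [np.float64(-2.5), np.float64(-223.5)] F [-0.4 -0.7 -0.5] w 42.7 joints [-0.47  0.41  1.43  0.    1.3  -0.61]
jigaxes in tool X [-3.3e-03  1.0e+00 -9.0e-04] Y [1.0e+00 3.3e-03 7.0e-04] down [-7.e-04  9.e-04  1.e+00]
to target, tool [  0.4   2.6 154.3]
```

View pics/w1.png

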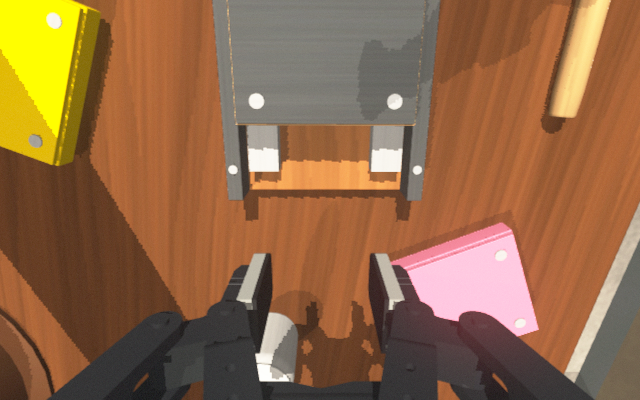

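The wrist view shows the fingers centred (about 320 px) and square behind the board's trailing edge (row 125, columns 235–415), between the cheeks. I'll descend and then advance slowly.

Call:
jog_arm(commands="0 0.013 0.2 0 0 0 0;0 0.013 0.25 0 0 0 0;0 0 0.25 0 0 0 0;0 0 0.25 0 0 0 0;0 0 0.25 0 0 0 0;0 0 0.2 0 0 0 0;0 0 0.1 0 0 0 0;0 0 0.043 0 0 0 0;0.03 0 0 0 0 0 0;0.03 0 0 0 0 0 0;0.03 0 0 0 0 0 0;0.03 0 0 0 0 0 0")

```text
clock: 3.15
tcp_pos: [597.9, -210.9, 59.1]
orientation: [[-0.135, 0.991, 0.002], [0.991, 0.135, -0.001], [-0.001, 0.002, -1.0]]
contact_force: [1.2, 0.6, 0.0]
gripper_width: 42.5
finger_force: 0.0
```

Run:
```python
from h import *
import cv2
st()
cv2.imwrite("pics/s2.png",cv2.resize(robot.grab_frame("scene")[120:260,180:400],None,fx=3.6,fy=3.6,interpolation=cv2.INTER_CUBIC))
```

```text
t 3.15 tcp [ 597.9 -210.9   59.1] jig [np.float64(1.4), np.float64(-211.9)] F [1.2 0.6 0. ] w 42.5 joints [-0.45  0.57  1.58  0.    0.99 -0.58]
jigaxes in tool X [0.001  1.     0.0021] Y [ 1.     -0.001  -0.0012] down [ 0.0012 -0.0021  1.    ]
```

View pics/s2.png

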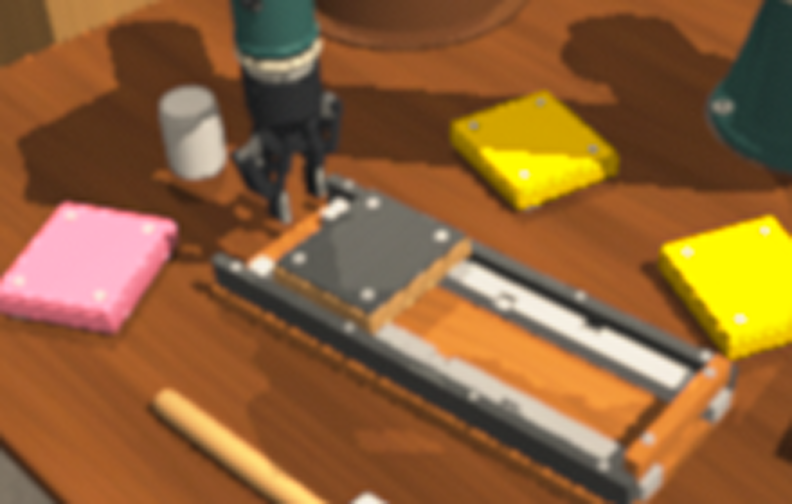

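The fingers are down behind the board, clear of the cheeks and the other objects. Now I push at 3 mm per row (0.036 m/s).

Call:
jog_arm(commands="0.03 0 0.005 0 0 0 0;0.03 0 0.005 0 0 0 0;0.03 0 0.005 0 0 0 0;0.03 0 0 0 0 0 0;0.03 0 0 0 0 0 0;0.03 0 0 0 0 0 0;0.03 0 0 0 0 0 0;0.03 0 0 0 0 0 0;0.03 0 0 0 0 0 0;0.03 0 0 0 0 0 0;0.03 0 0 0 0 0 0;0.03 0 0 0 0 0 0")

```text
clock: 4.2
tcp_pos: [592.0, -174.9, 56.1]
orientation: [[-0.135, 0.991, -0.0], [0.991, 0.135, 0.0], [0.0, -0.0, -1.0]]
contact_force: [-0.4, 0.3, -0.4]
gripper_width: 43.0
finger_force: 0.0
```

Run:
```python
from h import *
st()
```

```text
t 4.2 tcp [ 592.  -174.9   56.1] jig [np.float64(0.5), np.float64(-175.4)] F [-0.4  0.3 -0.4] w 43.0 joints [-0.4   0.55  1.62  0.    0.97 -0.54]
jigaxes in tool X [ 7.e-04  1.e+00 -0.e+00] Y [ 1.e+00 -7.e-04  1.e-04] down [-1.e-04  0.e+00  1.e+00]
```

Run:
```python
from h import *
import cv2
cv2.imwrite("pics/w3.png",robot.grab_frame("wrist"))
```

```text
(no output)
```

View pics/w3.png

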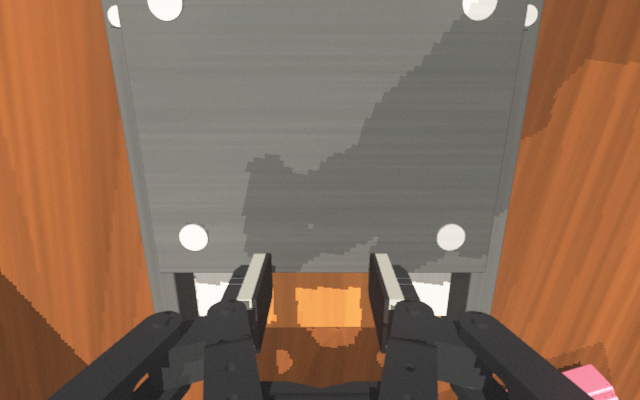

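Run:
```python
from h import *
p,R=st()
c=robot.calibration("wrist");print({k:(np.round(v,3).tolist()) for k,v in c.items()})
H=np.array(c["hand_eye"]);o=R@H[:3,3]+p;print("cam jig",(o-C)@X,(o-C)@Y,o[2])
for px in((320,272),(160,272),(485,272),(258,255),(385,255),(193,237),(451,237)):
    d=R@H[:3,:3]@np.array([(px[0]-c["cx"])/c["fx"],-(px[1]-c["cy"])/c["fy"],-1])
    for z in(76,56,50):
        q=o+d*((z-o[2])/d[2]);print(px,z,((q-C)@X).round(1),((q-C)@Y).round(1))
```

```text
t 4.25 tcp [ 591.8 -174.3   56. ] jig [np.float64(0.4), np.float64(-174.8)] F [0.4 0.6 0.3] w 42.8 joints [-0.4   0.55  1.62  0.    0.97 -0.53]
jigaxes in tool X [ 6.e-04  1.e+00 -3.e-04] Y [ 1.e+00 -6.e-04  6.e-04] down [-6.e-04  3.e-04  1.e+00]
{'fx': 360.157, 'fy': 360.157, 'cx': 320.033, 'cy': 198.222, 'hand_eye': [[-0.001, 0.95, 0.314, 80.59], [1.0, 0.001, -0.001, -0.528], [-0.001, 0.314, -0.95, -162.174], [0.0, 0.0, 0.0, 1.0]]}
cam jig -0.05707291030046768 -94.31414486722592 218.26539750224495
(320, 272) 76 -0.1 -175.9
(320, 272) 56 -0.1 -187.4
(320, 272) 50 -0.1 -190.8
(160, 272) 76 -71.5 -175.8
(160, 272) 56 -81.5 -187.2
(160, 272) 50 -84.5 -190.7
(485, 272) 76 73.5 -176.0
(485, 272) 56 83.9 -187.5
(485, 272) 50 87.0 -190.9
(258, 255) 76 -27.3 -167.4
(258, 255) 56 -31.1 -177.7
(258, 255) 50 -32.3 -180.8
(385, 255) 76 28.4 -167.5
(385, 255) 56 32.4 -177.8
(385, 255) 50 33.6 -180.9
(193, 237) 76 -54.8 -158.8
(193, 237) 56 -62.5 -167.8
(193, 237) 50 -64.9 -170.5
(451, 237) 76 56.4 -158.9
(451, 237) 56 64.4 -168.0
(451, 237) 50 66.7 -170.7
```

Run:
```python
from h import *
import cv2
a=cv2.resize(robot.grab_frame("scene")[150:220,230:330],None,fx=5.5,fy=5.5,interpolation=cv2.INTER_CUBIC)
b=cv2.resize(cv2.imread("pics/w3.png")[225:345,200:300],(460,552),interpolation=cv2.INTER_CUBIC)[:385]
cv2.imwrite("pics/s4.png",cv2.resize(np.hstack([a,b[:, :245]]),None,fx=1,fy=1))
```

```text
(no output)
```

View pics/s4.png

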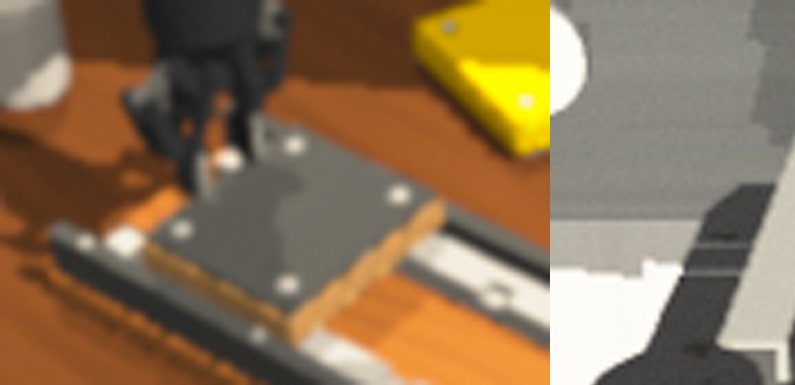

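The wrist view shows the tips (row 255, columns 271/370) overlapping the board's top edge (row 272). From the 42.7 mm gap, the tips lie about 20 mm higher than assumed, so they are just over the board without touching it. I'll back out, go lower and look again.

Call:
jog_arm(commands="-0.1 0 -0.03 0 0 0 0;-0.1 0 0 0 0 0 0;-0.1 0 0 0 0 0 0;-0.1 0 0 0 0 0 0;0 0 0.1 0 0 0 0;0 0 0.05 0 0 0 0;0 0 0.05 0 0 0 0;0 0 0.03 0 0 0 0;0 0 0.02 0 0 0 0;0 0 0 0 0 0 0")

```text
clock: 5.13
tcp_pos: [596.9, -214.2, 33.3]
orientation: [[-0.136, 0.991, -0.001], [0.991, 0.136, 0.001], [0.001, -0.001, -1.0]]
contact_force: [0.2, 0.2, -1.2]
gripper_width: 42.9
finger_force: 0.0
```

Run:
```python
from h import *
import cv2
st()
cv2.imwrite("pics/w5.png",robot.grab_frame("wrist")[150:400,140:500])
```

```text
t 5.1333 tcp [ 596.9 -214.2   33.3] jig [np.float64(0.0), np.float64(-215.0)] F [ 0.2  0.2 -1.2] w 42.9 joints [-0.45  0.6   1.6   0.    0.95 -0.59]
jigaxes in tool X [ 3.0e-04  1.0e+00 -1.2e-03] Y [ 1.e+00 -3.e-04  1.e-03] down [-0.001   0.0012  1.    ]
```

View pics/w5.png

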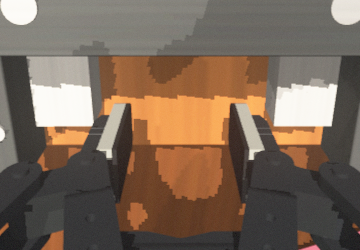

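The fingers are low and centred between the rails, with the board edge ahead at crop row 55. I advance again.

Call:
jog_arm(commands="0.03 0 0 0 0 0 0;0.03 0 0 0 0 0 0;0.03 0 0 0 0 0 0;0.03 0 0 0 0 0 0;0.03 0 0 0 0 0 0;0.03 0 0 0 0 0 0;0.03 0 0 0 0 0 0;0.03 0 0 0 0 0 0;0.03 0 0 0 0 0 0;0.03 0 0 0 0 0 0;0.03 0 0 0 0 0 0;0.03 0 0 0 0 0 0")

```text
clock: 6.18
tcp_pos: [592.8, -179.4, 34.1]
orientation: [[-0.135, 0.991, 0.0], [0.991, 0.135, -0.001], [-0.001, 0.0, -1.0]]
contact_force: [0.8, -4.0, -1.1]
gripper_width: 43.0
finger_force: 1.8
```

Call:
jog_arm(commands="0.03 0 0 0 0 0 0;0.03 0 0 0 0 0 0;0.03 0 0 0 0 0 0;0.03 0 0 0 0 0 0")

```text
clock: 6.52
tcp_pos: [591.0, -167.1, 34.1]
orientation: [[-0.135, 0.991, 0.0], [0.991, 0.135, -0.0], [-0.0, 0.0, -1.0]]
contact_force: [0.4, -4.1, -2.2]
gripper_width: 42.7
finger_force: 1.9
```

Run:
```python
from h import *
import cv2
st()
cv2.imwrite("pics/w6.png",robot.grab_frame("wrist")[150:400,140:500])
```

```text
t 6.5167 tcp [ 591.  -167.1   34.1] jig [np.float64(0.6), np.float64(-167.6)] F [ 0.4 -4.1 -2.2] w 42.7 joints [-0.39  0.58  1.65 -0.    0.92 -0.52]
jigaxes in tool X [8.e-04 1.e+00 1.e-04] Y [ 1.e+00 -8.e-04 -1.e-04] down [ 1.e-04 -1.e-04  1.e+00]
```

View pics/w6.png

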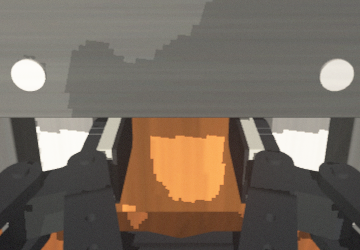

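The fingers are in contact and the board slides at about 4 N, with the tips now hidden below its top edge (crop row 117). Home is expected near TCP y ≈ -15, so I push on at the same rate and slow down near the end.

Call:
jog_arm(commands="0.03 0 0 0 0 0 0;0.03 0 0 0 0 0 0;0.03 0 0 0 0 0 0;0.03 0 0 0 0 0 0;0.03 0 0 0 0 0 0;0.03 0 0 0 0 0 0;0.03 0 0 0 0 0 0;0.03 0 0 0 0 0 0;0.03 0 0 0 0 0 0;0.03 0 0 0 0 0 0;0.03 0 0 0 0 0 0;0.03 0 0 0 0 0 0")

```text
clock: 7.57
tcp_pos: [586.1, -131.4, 34.2]
orientation: [[-0.135, 0.991, 0.0], [0.991, 0.135, 0.0], [0.0, 0.0, -1.0]]
contact_force: [0.1, -4.1, -0.3]
gripper_width: 42.6
finger_force: 2.2
```

Call:
jog_arm(commands="0.03 0 0 0 0 0 0;0.03 0 0 0 0 0 0;0.03 0 0 0 0 0 0;0.03 0 0 0 0 0 0;0.03 0 0 0 0 0 0;0.03 0 0 0 0 0 0;0.03 0 0 0 0 0 0;0.03 0 0 0 0 0 0;0.03 0 0 0 0 0 0;0.03 0 0 0 0 0 0;0.03 0 0 0 0 0 0;0.03 0 0 0 0 0 0")

```text
clock: 8.57
tcp_pos: [581.2, -95.7, 34.2]
orientation: [[-0.136, 0.991, 0.0], [0.991, 0.136, 0.0], [0.0, 0.0, -1.0]]
contact_force: [0.6, -4.7, 1.0]
gripper_width: 42.5
finger_force: 2.5
```

Call:
jog_arm(commands="0.03 0 0 0 0 0 0;0.03 0 0 0 0 0 0;0.03 0 0 0 0 0 0;0.03 0 0 0 0 0 0;0.03 0 0 0 0 0 0;0.03 0 0 0 0 0 0;0.03 0 0 0 0 0 0;0.03 0 0 0 0 0 0;0.03 0 0 0 0 0 0;0.03 0 0 0 0 0 0")

```text
clock: 9.4
tcp_pos: [577.0, -66.0, 34.1]
orientation: [[-0.136, 0.991, -0.0], [0.991, 0.136, 0.0], [0.0, -0.0, -1.0]]
contact_force: [0.1, -5.6, 0.6]
gripper_width: 42.7
finger_force: 2.5
```

Run:
```python
from h import *
st()
```

```text
t 9.4 tcp [577.  -66.   34.1] jig [np.float64(0.5), np.float64(-65.4)] F [ 0.1 -5.6  0.6] w 42.7 joints [-0.23  0.54  1.72  0.    0.88 -0.37]
jigaxes in tool X [ 7.e-04  1.e+00 -1.e-04] Y [ 1.e+00 -7.e-04  1.e-04] down [-1.e-04  1.e-04  1.e+00]
```

Call:
jog_arm(commands="0.03 0 0 0 0 0 0;0.03 0 0 0 0 0 0;0.03 0 0 0 0 0 0;0.03 0 0 0 0 0 0;0.03 0 0 0 0 0 0;0.03 0 0 0 0 0 0;0.03 0 0 0 0 0 0;0.03 0 0 0 0 0 0;0.03 0 0 0 0 0 0;0.03 0 0 0 0 0 0")

```text
clock: 10.23
tcp_pos: [572.9, -36.3, 34.1]
orientation: [[-0.136, 0.991, -0.0], [0.991, 0.136, 0.0], [0.0, -0.0, -1.0]]
contact_force: [1.2, -4.6, 0.4]
gripper_width: 42.6
finger_force: 2.6
```

Call:
jog_arm(commands="0.02 0 0 0 0 0 0;0.02 0 0 0 0 0 0;0.02 0 0 0 0 0 0;0.02 0 0 0 0 0 0;0.02 0 0 0 0 0 0")

```text
clock: 10.65
tcp_pos: [571.5, -26.4, 34.1]
orientation: [[-0.136, 0.991, -0.0], [0.991, 0.136, 0.0], [0.0, -0.0, -1.0]]
contact_force: [0.8, -5.2, 0.8]
gripper_width: 42.6
finger_force: 2.6
```

Call:
jog_arm(commands="0.015 0 0 0 0 0 0;0.015 0 0 0 0 0 0;0.015 0 0 0 0 0 0")

```text
clock: 10.9
tcp_pos: [570.9, -22.0, 34.1]
orientation: [[-0.136, 0.991, -0.0], [0.991, 0.136, 0.0], [0.0, -0.0, -1.0]]
contact_force: [1.1, -5.8, -0.1]
gripper_width: 42.8
finger_force: 2.5
```

Call:
jog_arm(commands="0.015 0 0 0 0 0 0;0.015 0 0 0 0 0 0")

```text
clock: 11.07
tcp_pos: [570.0, -18.6, 33.9]
orientation: [[-0.135, 0.991, -0.001], [0.991, 0.135, 0.001], [0.001, -0.001, -1.0]]
contact_force: [0.7, -5.7, 1.2]
gripper_width: 42.6
finger_force: 2.9
```

Call:
jog_arm(commands="0.015 0 0 0 0 0 0;0.015 0 0 0 0 0 0")

```text
clock: 11.23
tcp_pos: [569.9, -16.0, 34.0]
orientation: [[-0.136, 0.991, -0.001], [0.991, 0.136, 0.0], [0.0, -0.001, -1.0]]
contact_force: [0.5, -4.7, 0.5]
gripper_width: 42.7
finger_force: 2.2
```

Call:
jog_arm(commands="0.015 0 0 0 0 0 0;0.015 0 0 0 0 0 0")

```text
clock: 11.4
tcp_pos: [570.0, -14.9, 34.1]
orientation: [[-0.137, 0.991, 0.0], [0.991, 0.137, -0.003], [-0.003, -0.0, -1.0]]
contact_force: [0.1, -17.8, -1.8]
gripper_width: 42.7
finger_force: 8.7
```

Call:
jog_arm(commands="0.01 0 0 0 0 0 0;0.01 0 0 0 0 0 0")

```text
clock: 11.57
tcp_pos: [570.0, -14.8, 34.1]
orientation: [[-0.138, 0.99, 0.0], [0.99, 0.138, -0.006], [-0.006, -0.0, -1.0]]
contact_force: [-1.1, -24.4, -2.2]
gripper_width: 42.5
finger_force: 11.6
```

Call:
jog_arm(commands="0.01 0 0 0 0 0 0;0.01 0 0 0 0 0 0")

```text
clock: 11.73
tcp_pos: [570.0, -14.8, 34.2]
orientation: [[-0.139, 0.99, 0.001], [0.99, 0.139, -0.008], [-0.008, -0.0, -1.0]]
contact_force: [0.1, -31.4, -2.1]
gripper_width: 42.4
finger_force: 15.3
```

It stopped hard at the predicted place, so it has dropped home. I back off, rise and check.

Call:
jog_arm(commands="-0.03 0 0 0 0 0 0;-0.05 0 0 0 0 0 0;-0.1 0 0 0 0 0 0;-0.15 0 0 0 0 0 0;-0.15 0 0 0 0 0 0;-0.15 0 0 0 0 0 0;0 0 -0.2 0 0 0 0;0 0 -0.3 0 0 0 0;0 0 -0.3 0 0 0 0;0 0 -0.3 0 0 0 0;0 0 -0.3 0 0 0 0;0 0 0 0 0 0 0")

```text
clock: 12.73
tcp_pos: [582.0, -73.2, 180.4]
orientation: [[-0.135, 0.991, 0.01], [0.991, 0.135, -0.002], [-0.003, 0.01, -1.0]]
contact_force: [1.1, -0.1, 0.5]
gripper_width: 43.0
finger_force: 0.0
```

Run:
```python
from h import *
import cv2
st()
a=robot.grab_frame("wrist")[0:300,120:520];b=cv2.resize(robot.grab_frame("scene")[160:270,230:390],(400,275),interpolation=cv2.INTER_CUBIC)
cv2.imwrite("pics/f.png",np.hstack([a[:275],b]))
```

```text
t 12.7333 tcp [582.  -73.2 180.4] jig [np.float64(4.5), np.float64(-73.2)] F [ 1.1 -0.1  0.5] w 43.0 joints [-0.24  0.36  1.59  0.    1.18 -0.38]
jigaxes in tool X [0.0011 1.     0.0098] Y [ 1.     -0.0011 -0.0032] down [ 0.0032 -0.0098  0.9999]
```

View pics/f.png

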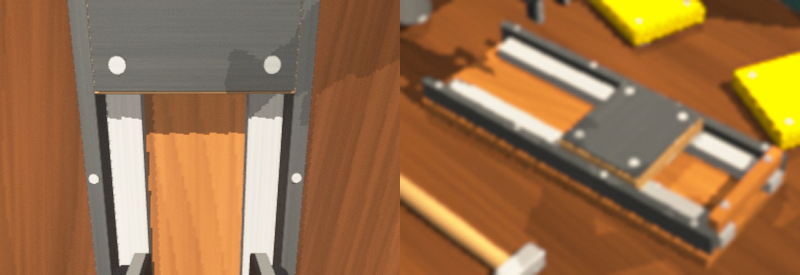

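The board sits square and lower between the cheeks, nowhere near the stop beam, with the notches hidden beneath it. The hard stop at the predicted y ≈ 60 mm confirms it is home, and the hand is clear.

```bash
python3 -c "
from cell import robot
print(robot.close_job())"
```

```text
the job is handed in; nothing more can be done
None
```

I pushed the back-stop board along the rails until it stopped hard at the notches (y ≈ +60 mm of the jig, peak reading about 31 N), withdrew the hand clear and handed the job in at about 12.8 s; the hand-in returned no verdict, and that the board dropped in is judged from the stop position and the last pictures, not a direct height measurement.

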